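Index the board carriage to the tall peg and lock it

ROBOT

A 6-joint arm with a two-finger parallel gripper is mounted at the origin on the work surface. World frame = base frame: x ahead of the robot, y to its left, z up, the work surface at z = 0. Lengths are in m, angles in rad, forces in N, time in s.
With the tool pointing down it reaches from about 0.35 to 1 m from the base axis. Payload 7.1 kg.
Tool frame: the origin (TCP) lies between the finger pads; the fingertips stand 22 mm ahead of it and the grasp point (between the pads) lies 3 mm ahead of it; x points along the fingers, y is the direction in which the jaws open and shut, and the axes are right-handed (so a half turn about x gives the same grasp; the last joint's range is limited). The gripper opens to 85 mm and grips with 20 to 120 N. Pads are 22 mm wide; open, the fingers measure 114 mm over their backs; the gripper's body (76 mm by 85 mm) begins 54 mm behind the grasp point. The pads swing forward as they close: fully open they stand 13 mm farther back than shut.
Start: joints at [1.205, 0.423, 1.63, -0, 1.089, -0.019], TCP at [0.212, 0.588, 0.253] pointing down, gripper open.
Joint ranges: [-3, 3], [-0.9, 2.11], [0.09, 2.58], [-1.31, 4.45], [0.11, 2.69], [-2.54, 2.54]. Speed limits (rad/s): [2.39, 2.39, 3.01, 3.14, 3.14, 3.14].

INTERFACE

Orientations are given as a rotation vector (axis times angle).
In Python, from rig import manip gives the robot as it stands. The module is installed in compiled form; this text tells all that it offers. Calls block until the motion is done:
- manip.move_to(position, orientation): joint-space move of the TCP to a pose.
- manip.servo_line(position, orientation=None, rate=0.15): straight line of the TCP; orientation=None keeps the orientation; rate is the mean speed in m/s.
- manip.set_joints(angles): joint-space move.
- manip.command_gripper(opening, f_grip=None): finger opening in m; f_grip is the grip in N (None keeps the last); returns when the fingers have stopped.
- manip.hold(seconds).
- manip.solve_ik(position, orientation): joint angles nearest the present ones, or None.
- manip.camera(name): name is "side" or "top" or "wrist"; returns a dict with "image" (480x640x3 uint8, red, green, blue), "fx", "fy", "cx", "cy" (pixels), "cam_to_world" (4x4, takes a point from camera to world coordinates); the wrist camera has in their place "mount" (4x4, takes a point from camera to tool coordinates, whose origin is the TCP and whose axes are the tool frame's). Camera axes: x right, y down, z forward; pixel columns grow to the right and rows downward; lengths in m; the calibration is good to about 2 mm. A picture is of the moment at which its call begins: read the wrist's pose just before it. There is no depth.
A pose or a line that the arm cannot do raises manip.IKError and nothing moves.
- manip.sign_off(): hands the job in, once; it reports no verdict.
Readings, each from a call of its own:
- manip.get_time(): time.
- manip.get_joint_positions(): joint angles.
- manip.get_joint_vel(): joint speeds.
- manip.get_tau(): joint torques, N m.
- manip.get_position(): TCP position.
- manip.get_ee_rot(): TCP orientation.
- manip.get_contact_force(): force on the tool from outside, world axes, zero at the start.
- manip.get_torque(): the same for the moment, N m.
- manip.get_width(): finger opening in m.
Only numpy, scipy, OpenCV 4.12 (cv2) and the standard library are available. Lean on these libraries where they do the work, as an engineer would, in place of code of your own. Each camera call takes 0.05 s, during which the arm holds its last target. There are 200 camera calls.

TASK

Advance the circuit-board carriage with its spring-return thumb lever, one full click per stroke, until the carriage's pointer stands level with the tall peg, without going past it; then let the lever spring back and press the black lock plunger fully down. Press gently: stop as soon as you feel the lever or the plunger reach its end, never lean on it with more than about 15 N; do not push the carriage itself, and leave the other things on the bench alone.

Things in the scene. Friction and masses are not known exactly. Their poses are not given: they have to be found in the camera images.
- stage: fixed indexing stage on a dark steel base plate 240 x 320 x 12 mm; origin on the table under its middle. x axis: from the thumb-lever side to the pegs at the back; y: the way the carriage advances; z up. Place and yaw differ each time. In this frame the carriage deck spans x -50..50 mm, its top at z = 82, board parts up to z = 93; the plunger's bracket (at y = 0, x 43..103) tops at z = 100
- lever_pivot (a point): point on the lever's hinge axis (along the stage's x), in the lever's plane, 15 mm above the table; axes as the stage's, in whose frame it lies at x = -68, y = 0 mm
- carriage: sliding deck 100 x 120 mm with the circuit board; origin under its centre; axes as the stage's. Starts 2, 3 or 4 clicks short of the tall peg. One full lever stroke advances it one pitch, 15 mm along +y; friction holds it there. The lever cannot bring it back. A stroke short of the stop leaves it between stations and the pawl may miss the next tooth: then press again to the stop
- pointer (a point): tip of the thin steel pointer (3 mm wide) that sticks out of the carriage's back edge towards the pegs, 84 mm above the table; axes as the stage's
- peg_tall: the tall station peg: plain steel pin, diameter 7 mm, 55 mm high, top 115 mm above the table; origin at its foot, 60 mm above the table; axes as the stage's. It stands at any one of three stations 15 mm apart in a row along y at the stage's back. Target: the pointer at the same y as this peg in the stage's frame
- peg_short_a: short steel station peg, diameter 7 mm, 22 mm high, at one of the other stations; origin at its foot
- peg_short_b: the other short steel station peg, same shape
- thumb_lever (a joint): lever angle, rad: 0 at rest (leaning 0.40 rad to the stage's -y), grows as it is pushed to +y; a spring returns it. Each stroke: hidden free play of 0.02 to 0.36 rad (about 1 N at the pad), then the carriage moves (4 to 7 N), then a hard stop 0.34 rad after the play ended. A click counts when pressed until the stop is felt; let it back to rest before the next
- thumb_pad (a point): centre of the thumb pad's pushing face (towards the stage's -y), 105 mm from the hinge, 110 mm above the table at rest; z runs up along the lever. The black pad is 26 mm wide (x), 8 thick, 34 tall, top 129 mm above the table at rest; the space on its -y side is open down to 95 mm above the table
- lock_plunger (a joint): travel of the lock plunger, m: 0 up (start), 0.014 fully down at a hard stop. Slides straight down with about 5 N friction and stays where it is left. It enters a notch of the carriage only when that stands at a station (within about 2 mm); otherwise it stops at 0.0025
- plunger_top (a point): centre of the top of the black round plunger knob, diameter 26 mm, 127 mm above the table when up; z up
- screwdriver: bystander: screwdriver lying on the table on the robot's side of the stage, about 200 mm long; origin at its underside
- screw_tin: bystander: small closed aluminium tin, diameter 36 mm, 35 mm tall, standing on the base plate's left front corner; origin at its underside
- brush: bystander: wooden-handled cleaning brush lying behind the stage; origin at its underside
- reel: bystander: empty black component reel lying flat, diameter 90 mm; origin at its underside
- meter: bystander: grey hand-held multimeter lying on the table, 150 x 75 x 32 mm; origin at its underside
- parts_tray: bystander: black divided parts tray, 110 x 150 x 28 mm; origin at its underside
- mug: bystander: white mug, 90 mm tall; origin at its underside

How it is judged:
By the outcome, as a careful person would: the job done as asked, in the order asked, and still so for the second after the job is handed in, with the robot touching nothing.
It also fails if it takes over 67 s, if anything falls off the work surface, if the arm or the gripper's body presses on something with over 40 N, if the wrist force passes 120 N, or if a joint passes its speed limit or range.

## Working session

There is one attempt and no reset: what is moved stays moved. The work goes in short steps, each a Python script; the robot and the scene stay as the last script left them, time stands still between calls to the robot, and variables do not carry over. Pictures are saved under pics/ and viewed, about 8 in all and at most 12, crops included, and the job is handed in when it is done.

```bash
mkdir -p pics; python3 - <<'E'
from rig import manip
import cv2, numpy as np
for n in("side","top"):
    c=manip.camera(n); cv2.imwrite(f"pics/{n}0.png",c["image"][:,:,::-1]); print(n,c["fx"],c["fy"],c["cx"],c["cy"]);print(np.round(c["cam_to_world"],3))
    np.savez(f"{n}0.npz",**c)
c=manip.camera("wrist");print(np.round(c["mount"],3),c["fx"])
print(manip.get_time(),manip.get_ee_rot(),manip.get_contact_force(),manip.get_width())
E
```

```text
side 446.59712074478233 446.59712074478233 317.8905071071787 248.2805031696653
[[-0.886  0.287 -0.364  0.979]
 [ 0.463  0.558 -0.688  0.784]
 [ 0.005 -0.778 -0.628  0.796]
 [ 0.     0.     0.     1.   ]]
top 504.940201045023 504.940201045023 321.45926161834905 246.5422811482384
[[ 0.005 -0.997  0.082  0.481]
 [-1.    -0.004  0.014  0.003]
 [-0.014 -0.082 -0.997  1.25 ]
 [ 0.     0.     0.     1.   ]]
[[ 0.002 -0.325  0.946 -0.121]
 [ 1.     0.    -0.002 -0.   ]
 [ 0.     0.946  0.325 -0.084]
 [ 0.     0.     0.     1.   ]] 363.5232471900299
0.15 [ 0.27124408  1.55384687 -0.27312451] [ 0.3856334  -0.46739754 -0.79993853] 0.08531624457227013
```

View pics/top0.png

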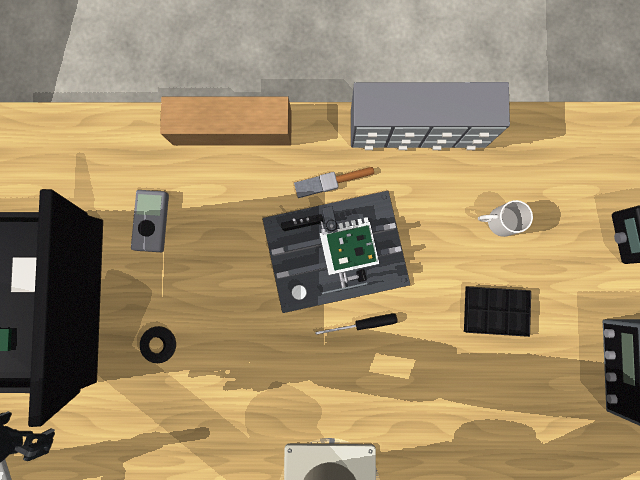

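View pics/side0.png

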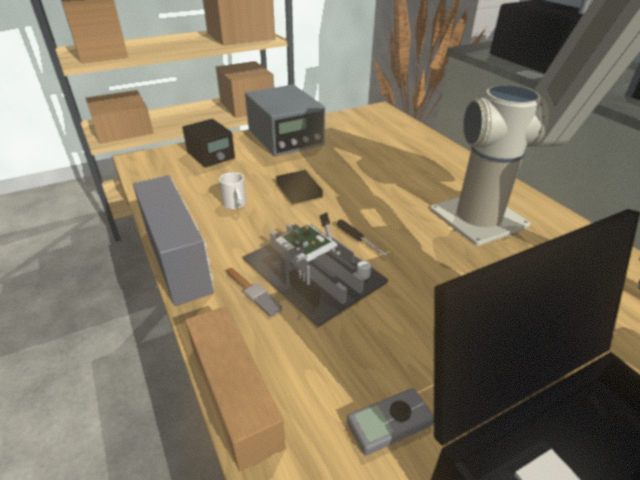

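The top view shows the plate's corners near (263,217), (388,190), (411,285) and (281,312), the tin at (299,292), the lever near (362,275) and the plunger and pegs near (330,225). So stage +x points up in the image and +y points left. Next I'll compute a rough stage pose and then take a closer look with the wrist camera.

```bash
cat > h.py <<'E'
from rig import manip
import cv2, numpy as np
from scipy.spatial.transform import Rotation as R
def T(p,rv):
    M=np.eye(4); M[:3,:3]=R.from_rotvec(rv).as_matrix(); M[:3,3]=p; return M
def ray(c,M,uv):
    d=np.array([(uv[0]-c["cx"])/c["fx"],(uv[1]-c["cy"])/c["fy"],1.]); return M[:3,3],M[:3,:3]@d
def onz(c,M,uv,z):
    o,d=ray(c,M,uv); return o+d*(z-o[2])/d[2]
def proj(c,M,p):
    q=np.linalg.inv(M)@np.append(p,1); return np.array([c["fx"]*q[0]/q[2]+c["cx"],c["fy"]*q[1]/q[2]+c["cy"]])
def tri(rs):
    A=0;b=0
    for o,d in rs:
        d=d/np.linalg.norm(d);P=np.eye(3)-np.outer(d,d);A=A+P;b=b+P@o
    p=np.linalg.solve(A,b)
    return p,[np.linalg.norm(np.cross(p-o,d/np.linalg.norm(d))) for o,d in rs]
def wrist(name):
    Tw=T(manip.get_position(),manip.get_ee_rot()); c=dict(manip.camera("wrist")); c["cam_to_world"]=Tw@c["mount"]
    cv2.imwrite(f"pics/{name}.png",c["image"][:,:,::-1]); np.savez(f"{name}.npz",**c); return c
def down(xj,up=None):
    "tool x straight down, jaw axis (tool y) along world yaw xj"
    x=np.array([0,0,-1.]);y=np.array([np.cos(xj),np.sin(xj),0]);return R.from_matrix(np.c_[x,y,np.cross(x,y)]).as_rotvec()
E
python3 - <<'E'
from h import *
c=np.load("top0.npz");M=c["cam_to_world"]
P=np.array([onz(c,M,u,.012)[:2] for u in[(263,217),(388,190),(411,285),(281,312)]])
print(P.round(3)); print([np.linalg.norm(P[i]-P[i-1]).round(3) for i in range(4)])
O=P.mean(0); yv=(P[0]-P[1])+(P[3]-P[2]); xv=(P[0]-P[3])+(P[1]-P[2])
print("O",O,"yaw",np.arctan2(xv[1],xv[0]),np.arctan2(-yv[0],yv[1]))
rv=manip.get_ee_rot();print(R.from_rotvec(rv).as_matrix().round(3))
yaw=np.arctan2(-yv[0],yv[1])
X=np.array([np.cos(yaw),np.sin(yaw)]);Y=np.array([-X[1],X[0]])
for a in (yaw+np.pi/2,yaw-np.pi/2):
  for z in(.33,.4):
    p=np.r_[O-.09*X,z]; print(a,z,np.round(manip.solve_ik(p,down(a)),2) if manip.solve_ik(p,down(a)) is not None else None)
E
```

```text
[[ 0.656  0.166]
 [ 0.724 -0.144]
 [ 0.49  -0.198]
 [ 0.422  0.118]]
[np.float64(0.238), np.float64(0.317), np.float64(0.241), np.float64(0.324)]
O [ 0.57298843 -0.01439179] yaw 0.21469230291154226 0.21332333814096135
[[-0.     0.34   0.94 ]
 [-0.001  0.94  -0.34 ]
 [-1.    -0.001 -0.   ]]
1.784119664935858 0.33 [-0.09  0.13  1.85 -0.    1.17 -1.88]
1.784119664935858 0.4 [-0.09  0.06  1.76 -0.    1.32 -1.88]
-1.3574729886539352 0.33 [-0.09  0.13  1.85 -0.    1.17  1.26]
-1.3574729886539352 0.4 [-0.09  0.06  1.76 -0.    1.32  1.26]
```

The plate sides come out at 0.238–0.241 × 0.317–0.324 m, which matches the given size. The box with the raised lid on the left stands next to the start pose, so I'll rise first, then take two wrist views.

```bash
cat >> h.py <<'E'
O=np.array([.573,-.0144]);YAW=.2135
def S2W(p,O_=None,yaw=None):
    o=O if O_ is None else O_; a=YAW if yaw is None else yaw
    return np.r_[o+np.array([[np.cos(a),-np.sin(a)],[np.sin(a),np.cos(a)]])@np.array(p[:2]),p[2]]
def W2S(p):
    a=YAW; return np.r_[np.array([[np.cos(a),np.sin(a)],[-np.sin(a),np.cos(a)]])@(np.array(p[:2])-O),p[2]]
E
python3 - <<'E'
from h import *
p=manip.get_position()
manip.servo_line(p+[-.03,-.06,.22],rate=.25)
rv=down(YAW+np.pi/2)
manip.move_to(S2W([-.03,.06,.27]),rv); print(manip.get_time())
wrist("w1")
manip.servo_line(S2W([-.03,-.06,.27]),rate=.15); wrist("w2")
print(manip.get_time(),manip.get_contact_force())
E
```

```text
3.4833
4.5333 [ 1.15440718  0.52569196 -0.69271298]
```

View pics/w1.png

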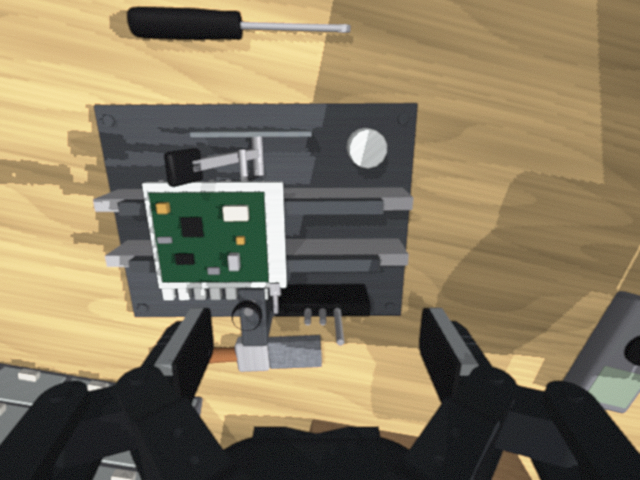

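View pics/w2.png

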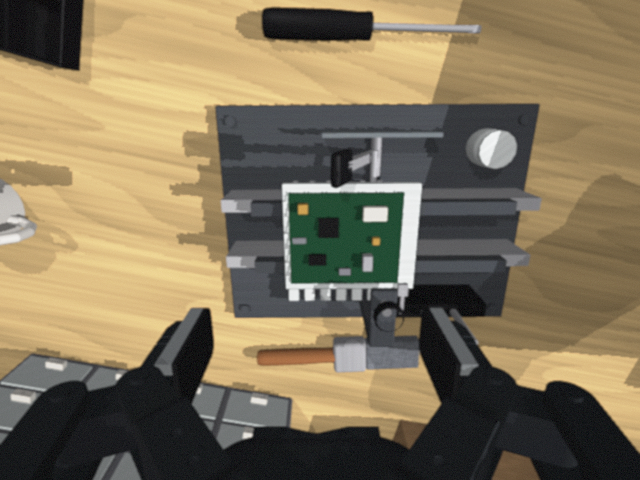

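In w1 the tall peg is at about (340,325), the short ones at (308,315) and (323,315), the pointer at (275,297), the knob at (247,315) and the pad at (182,167). In w2 the knob is at (388,317) and the pad at (343,167). I'll enlarge both views.

```bash
python3 - <<'E'
import cv2,numpy as np
a=cv2.imread("pics/w1.png");b=cv2.imread("pics/w2.png")
z=lambda i,x,y,w,h:cv2.resize(i[y:y+h,x:x+w],None,fx=4,fy=4,interpolation=cv2.INTER_CUBIC)
# w1: pegs (225,270,150,75), lever (155,140,... ) ; w2 lever/knob
top=z(a,215,275,150,75)
l1=z(a,155,140,75,55);l2=z(b,320,140,75,55); 
k2=z(b,350,275,100,70)
im=np.zeros((800-200,700,3),np.uint8); im[:300,:600]=top; im[300:520,:300]=l1; im[300:520,300:600]=l2
cv2.imwrite("pics/crop1.png",im); cv2.imwrite("pics/crop2.png",k2)
E
```

```text
(no output)
```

View pics/crop1.png

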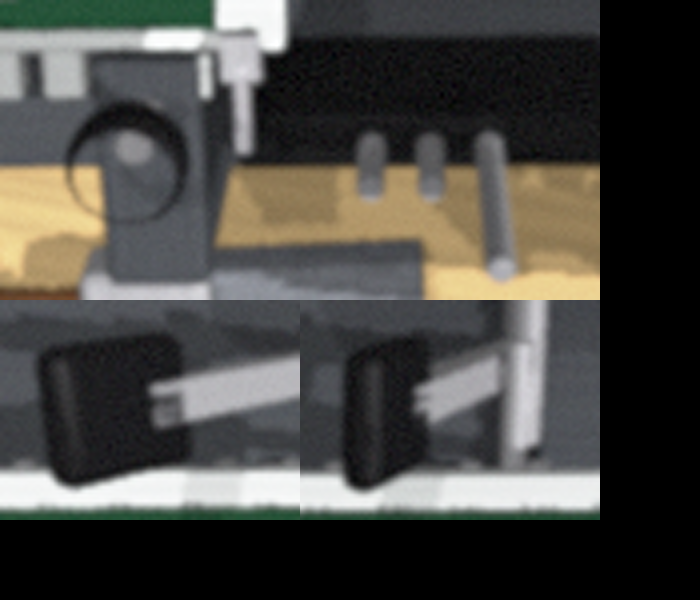

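View pics/crop2.png

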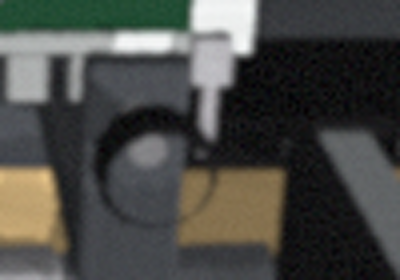

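```bash
python3 - <<'E'
from h import *
a=np.load("w1.npz");b=np.load("w2.npz");Ma=a["cam_to_world"];Mb=b["cam_to_world"]
def t(n,u,v):
    p,e=tri([ray(a,Ma,u),ray(b,Mb,v)]);print(n,(W2S(p)*1e3).round(1),"res",np.round(np.array(e)*1e3,1))
t("knob",(246.75,315.5),(389,316.25));t("ptr",(276.25,313),(402.3,310))
t("pad tip1",(166.3,152.5),(331.8,153.8));t("pad tip2",(172.5,186),(335,187.5))
t("plateTL",(95,104),(217,105));t("plateTR",(417,103),(539,104));t("tin",(372,148),(497,148))
s=lambda n,u,z:print(n,(W2S(onz(a,Ma,u,z))*1e3).round(1))
s("knob",(246.75,315.5),.127);s("ptr",(276.25,313),.084);print((W2S(onz(b,Mb,(402.3,310),.084))*1e3).round(1))
s("tall top",(340.5,342),.115);s("tall foot",(337.25,308.75),.06);s("s1",(307.5,322.5),.082);s("s2",(322.5,322.5),.082)
for n,u in(("TL",(95,104)),("TR",(417,103)),("BL",(134,316)),("BR",(402,316))):s(n,u,.012)
for n,u in(("TL",(217,105)),("TR",(539,104)),("BL",(234,317)),("BR",(501,317))):print(n,(W2S(onz(b,Mb,u,.012))*1e3).round(1))
E
```

```text
knob [ 49.3   1.6 123.1] res [0. 0.]
ptr [66.2 22.2 87.6] res [1.7 1.7]
pad tip1 [-85.2 -48.5 122.7] res [0.2 0.2]
pad tip2 [-61.2 -45.9 125.7] res [0.3 0.3]
plateTL [-120.1 -157.2   11.6] res [0.1 0.1]
plateTR [-121.1  159.    11.4] res [0.2 0.2]
tin [-80.5 113.6  33.9] res [0.3 0.3]
knob [ 47.    2.5 127. ]
ptr [70.3 21.7 84. ]
[66.3 22.9 84. ]
tall top [ 81.2  81.9 115. ]
tall foot [79.7 82.  60. ]
s1 [82.1 51.7 82. ]
s2 [82.1 66.4 82. ]
TL [-120.2 -157.    12. ]
TR [-121.3  158.8   12. ]
BL [ 117.7 -157.2   12. ]
BR [117.5 162.6  12. ]
TL [-119.9 -157.1   12. ]
TR [-120.9  158.6   12. ]
BL [ 118.2 -157.8   12. ]
BR [118.1 160.8  12. ]
```

The measurements are consistent: plate corners within 2.5 mm, knob about 123–127 mm high, peg pitch 15 mm. The pointer is at y≈22 mm and the tall peg at y≈82 mm, which makes 4 clicks. For stroke 1 I'll close the gripper, push in small steps and log the force.

```bash
cat >> h.py <<'E'
Yv=np.array([-np.sin(YAW),np.cos(YAW),0])
LX,LZ,Y0=-.071,.124,-.085
def fy(t): return -(np.array(manip.get_contact_force())-t)@Yv
def stroke(ys,fine,thr=10.):
    """push from Y0 (free) to +y; coarse until `ys`, then 1 mm, 0.4 mm once past `fine`"""
    manip.hold(.15); t=np.mean([manip.get_contact_force() for _ in range(3)],0); t0=manip.get_time()
    manip.servo_line(S2W([LX,ys,LZ]),rate=.08); y=ys; log=[]
    while y<.055:
        f=fy(t); log.append((round(y*1e3,1),round(f,1)))
        if f>thr: break
        y+=.0005 if (y>fine or f>8) else .001
        manip.servo_line(S2W([LX,y,LZ]),rate=.025)
    manip.hold(.1); f=fy(t); a=W2S(manip.get_position())
    print("end y",round(y*1e3,1),"actual",(a*1e3).round(1),"F",f.round(1),"dt",manip.get_time()-t0); return log,f
def back():
    manip.servo_line(S2W([LX,Y0,LZ]),rate=.15)
E
python3 - <<'E'
from h import *
manip.command_gripper(0.0)
manip.servo_line(S2W([LX,Y0-.01,.2]),rate=.2); manip.servo_line(S2W([LX,Y0,LZ]),rate=.12)
print(manip.get_time(),manip.get_contact_force())
log,f=stroke(-.066,.0)
print(log); print(manip.get_time(),manip.get_contact_force())
E
```

```text
6.6833 [ 0.1576648  -0.17780232  0.58388956]
end y -13.5 actual [-71.  -14.4 124.1] F 10.6 dt 13.7334
[(-66.0, np.float64(0.9)), (-65.0, np.float64(-0.5)), (-64.0, np.float64(-0.3)), (-63.0, np.float64(0.7)), (-62.0, np.float64(1.2)), (-61.0, np.float64(0.6)), (-60.0, np.float64(1.1)), (-59.0, np.float64(2.2)), (-58.0, np.float64(3.1)), (-57.0, np.float64(3.2)), (-56.0, np.float64(2.6)), (-55.0, np.float64(3.1)), (-54.0, np.float64(2.6)), (-53.0, np.float64(3.3)), (-52.0, np.float64(5.5)), (-51.0, np.float64(5.0)), (-50.0, np.float64(6.1)), (-49.0, np.float64(5.2)), (-48.0, np.float64(5.8)), (-47.0, np.float64(5.8)), (-46.0, np.float64(6.6)), (-45.0, np.float64(5.5)), (-44.0, np.float64(5.5)), (-43.0, np.float64(5.6)), (-42.0, np.float64(4.9)), (-41.0, np.float64(3.8)), (-40.0, np.float64(4.6)), (-39.0, np.float64(5.2)), (-38.0, np.float64(5.5)), (-37.0, np.float64(5.0)), (-36.0, np.float64(5.8)), (-35.0, np.float64(5.1)), (-34.0, np.float64(4.9)), (-33.0, np.float64(4.5)), (-32.0, np.float64(5.1)), (-31.0, np.float64(4.8)), (-30.0, np.float64(6.0)), (-29.0, np.float64(5.4)), (-28.0, np.float64(4.5)), (-27.0, np.float64(4.8)), (-26.0, np.float64(5.6)), (-25.0, np.float64(4.2)), (-24.0, np.float64(4.8)), (-23.0, np.float64(5.2)), (-22.0, np.float64(4.9)), (-21.0, np.float64(4.7)), (-20.0, np.float64(5.1)), (-19.0, np.float64(4.5)), (-18.0, np.float64(4.8)), (-17.0, np.float64(4.9)), (-16.0, np.float64(7.0)), (-15.0, np.float64(7.4)), (-14.0, np.float64(8.8)), (-13.5, np.float64(10.2))]
20.5667 [  1.22216549 -10.72460219   4.00683769]
```

Stroke 1 was clean: carriage friction was about 5 N from y=-52 to -17, then a clear rise at the stop (10.6 N). I'll release and check the pointer with the wrist camera before the next strokes.

```bash
python3 - <<'E'
from h import *
back(); wrist("w3"); log,f=stroke(-.023,.0); print(log)
back(); wrist("w4"); print(manip.get_time())
a=cv2.imread("pics/w3.png");b=cv2.imread("pics/w4.png");cv2.imwrite("pics/w34.png",np.hstack([a,b])[:,::1][:, :]) 
cv2.imwrite("pics/w34.png",cv2.resize(np.hstack([a,b]),(800,300)))
E
```

```text
end y -12.0 actual [-70.8 -13.3 124.2] F 12.8 dt 4.274999999999999
[(-23.0, np.float64(4.1)), (-22.0, np.float64(4.9)), (-21.0, np.float64(4.7)), (-20.0, np.float64(4.6)), (-19.0, np.float64(5.1)), (-18.0, np.float64(4.2)), (-17.0, np.float64(4.8)), (-16.0, np.float64(5.5)), (-15.0, np.float64(6.6)), (-14.0, np.float64(8.9)), (-13.5, np.float64(9.1)), (-13.0, np.float64(9.9)), (-12.5, np.float64(9.6)), (-12.0, np.float64(11.9))]
26.35
```

View pics/w34.png

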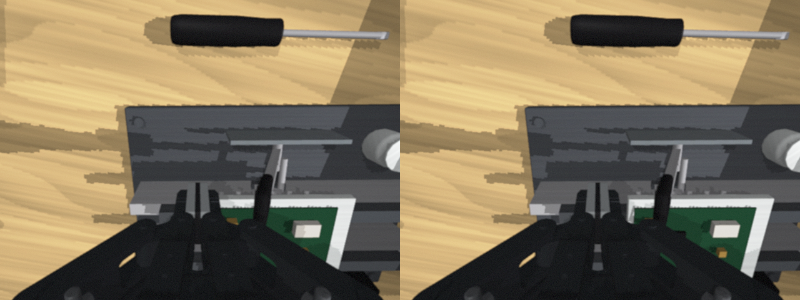

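The white deck edge moved about 30 px (around 14–15 mm) between the two views, and the lever is back at rest. That is one full click per stroke. Two more strokes, then rise and check the pointer against the peg.

```bash
python3 - <<'E'
from h import *
for i in range(2):
    log,f=stroke(-.022,.0,9.7); print(log[-5:]); back()
manip.servo_line(S2W([LX,Y0,.2]),rate=.2)
manip.servo_line(S2W([-.02,.055,.24]),rate=.25); wrist("w5"); print(manip.get_time())
a=cv2.imread("pics/w5.png"); cv2.imwrite("pics/w5b.png",a)
E
```

```text
end y -12.5 actual [-70.9 -13.6 124.1] F 9.0 dt 3.5333000000000006
[(-16.0, np.float64(3.6)), (-15.0, np.float64(3.8)), (-14.0, np.float64(5.9)), (-13.0, np.float64(8.0)), (-12.5, np.float64(10.1))]
end y -12.5 actual [-70.8 -13.5 124.1] F 10.8 dt 3.5333000000000006
[(-16.0, np.float64(5.4)), (-15.0, np.float64(6.6)), (-14.0, np.float64(7.4)), (-13.0, np.float64(9.3)), (-12.5, np.float64(10.3))]
36.3333
```

View pics/w5.png

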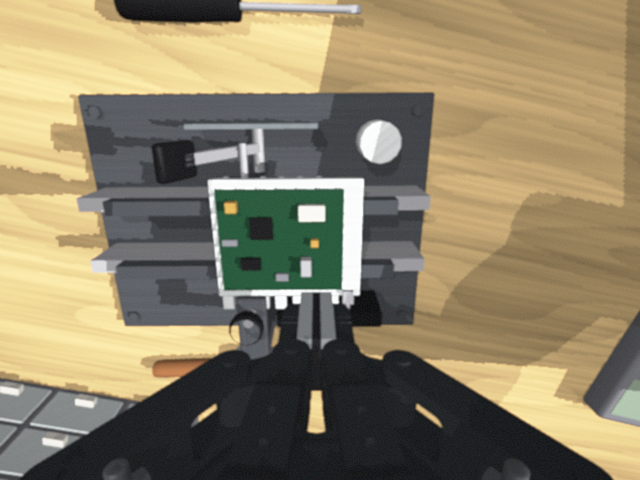

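The lever is at rest with the pad at (174,161), and the pegs are hidden behind the fingers. The deck's top-right corner has gone from (284,183) in w1 to (362,179) here. I'll measure that advance, and take a clearer look on the way to the plunger.

```bash
python3 - <<'E'
from h import *
a=np.load("w1.npz");b=np.load("w5.npz");s=lambda c,u,z:(W2S(onz(c,c["cam_to_world"],u,z))*1e3).round(1)
print("deck corner",s(a,(284,183),.082),s(b,(362,179),.082))
print("knob",s(b,(245,330),.127))
manip.servo_line(S2W([.045,-.03,.21]),rate=.25); wrist("w6"); print(manip.get_time())
im=cv2.imread("pics/w6.png"); cv2.imwrite("pics/w6c.png",cv2.resize(im[180:480,200:600],None,fx=2,fy=2))
E
```

```text
deck corner [-55.5  32.5  82. ] [-56.1  89.4  82. ]
knob [ 48.5   1.5 127. ]
36.975
```

View pics/w6c.png

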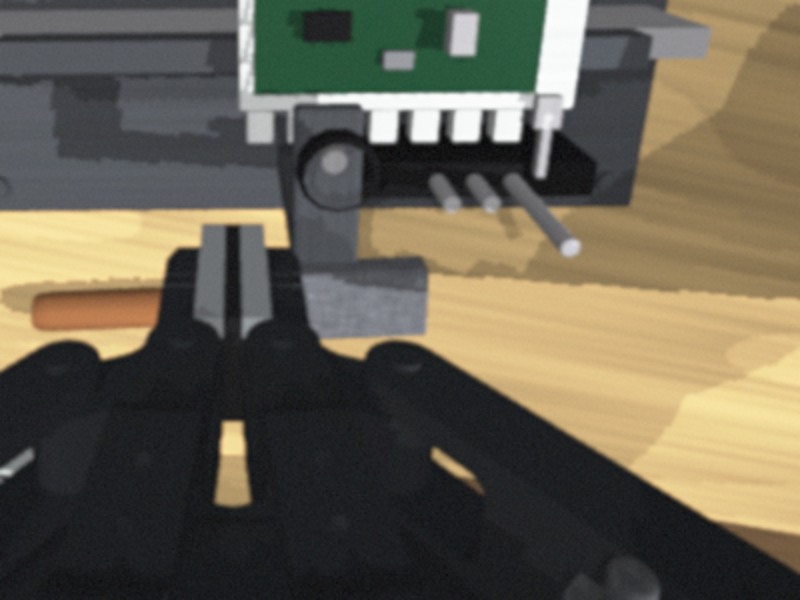

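```bash
python3 - <<'E'
from h import *
b=np.load("w6.npz");s=lambda c,u,z:(W2S(onz(c,c["cam_to_world"],u,z))*1e3).round(1)
print("ptr",s(b,(471,268.5),.084),"peg top",s(b,(485,303.5),.115),"foot",s(b,(456.5,270),.06),"short tops",s(b,(426.5,282),.082),s(b,(446,282.5),.082),"knob",s(b,(368.5,264),.127))
E
```

```text
ptr [69.9 83.1 84. ] peg top [ 81.6  81.5 115. ] foot [81.9 82.6 60. ] short tops [81.8 51.9 82. ] [82.3 66.7 82. ] knob [ 47.6   0.5 127. ]
```

The pointer is at y=83.1 mm and the tall peg at 81.5–82.6 mm, so they are level (0.5–1.6 mm). Now press the plunger.

```bash
python3 - <<'E'
from h import *
P=lambda z:S2W([.0485,.0012,z])
manip.servo_line(P(.165),rate=.15); manip.hold(.15)
t=np.mean([manip.get_contact_force()[2] for _ in range(3)]); z=.153; manip.servo_line(P(z),rate=.06); log=[]
while z>.125:
    f=manip.get_contact_force()[2]-t; log.append((round(z*1e3,1),round(f,1)))
    if f>10: break
    z-=.0005 if f>7.5 else .001
    manip.servo_line(P(z),rate=.025)
manip.hold(.1);print([(a,float(b)) for a,b in log]);print("F",manip.get_contact_force()[2]-t,(W2S(manip.get_position())*1e3).round(1),manip.get_time())
E
```

```text
[(153.0, 0.5), (152.0, -0.1), (151.0, -0.0), (150.0, 0.2), (149.0, -0.1), (148.0, 4.3), (147.0, 4.3), (146.0, 3.9), (145.0, 3.5), (144.0, 3.7), (143.0, 2.4), (142.0, 3.4), (141.0, 3.0), (140.0, 3.7), (139.0, 3.1), (138.0, 2.1), (137.0, 4.3), (136.0, 3.4), (135.0, 4.5), (134.0, 11.8)]
F 10.8641537013317 [ 48.6   1.2 135. ] 42.8417
```

The plunger travelled about 14 mm to a felt stop at 10.9 N. Retract, check once more, hand in.

```bash
python3 - <<'E'
from h import *
manip.servo_line(S2W([.0485,.0012,.19]),rate=.1); manip.servo_line(S2W([.045,-.03,.21]),rate=.2); wrist("w7"); print(manip.get_time(),manip.get_contact_force())
im=cv2.imread("pics/w7.png"); cv2.imwrite("pics/w7c.png",cv2.resize(im[0:360,150:630],None,fx=1.6,fy=1.6))
E
```

```text
43.9333 [-0.36647198  0.27705012 -0.87294593]
```

View pics/w7c.png

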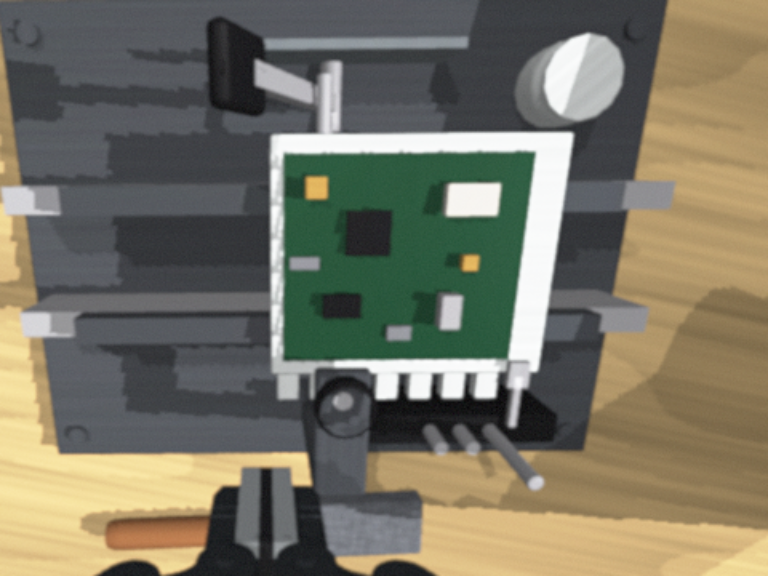

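The knob is down and sits on the bracket at (344,402). The pointer tip at (513,427) is unchanged, the lever is at rest, and the tin and brush are undisturbed.

```bash
python3 - <<'E'
from rig import manip
manip.sign_off(); print(manip.get_time())
E
```

```text
the job is handed in; nothing more can be done
the job is handed in; nothing more can be done
```

The carriage is level with the tall peg and the lock plunger is fully down. The job was handed in at about 44 s of the 67 s allowed.

- **Strokes:** The pointer started 60 mm (4 clicks) short of the peg. I made four lever strokes, each pressed until the stop was felt and then released to rest. The forces read at the stop were 9–13 N.
- **Alignment:** Before locking, the pointer measured y = 83.1 mm and the tall peg 81.5–82.6 mm, which is level within the measuring error.
- **Plunger:** It travelled about 14 mm at 2–5 N to a hard stop, where the force peaked at 11.8 N.
- **Last picture:** The knob is down, the pointer is unmoved, the lever is at rest, and the tin and brush are undisturbed. The robot was clear of everything.
- **One disagreement:** The deck corner, picked by eye, showed about 57 mm of advance instead of 60. The closer pointer and peg measurement and the full plunger travel both agree with the carriage being at the station.

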